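# Flick the freshness-day wheel on to green

### The job

The freshness-day wheel on the counter still shows an earlier day. With a fingertip, gently flick its coloured tabs round counter-clockwise (seen from above) until the green tab stands clicked in at the black pointer, never letting it go a click too far. Do not pinch the tabs, do not lift the stand or shove it along, and leave the ramekin, the bell and the tape roll where they are.

Things in the scene. Friction and masses are not known exactly. Their poses are not given: they have to be found in the camera images.
- day_stand: Loose oak stand, about 1.8 kg, upright on rubber feet, carrying a flat level tab wheel. Origin: on the wheel's axis at the worktop; z up, x towards its pointer. Base plate: top 18 mm high, x -52 to 113 mm, y -56 to 56 mm. Pointer block: 78 mm high, x 76 to 110 mm, 90 mm wide. The wheel above the base is free all round but at the pointer; between base and wheel are 27 mm of air.
- day_wheel (a joint): Turn of the wheel in rad, + counter-clockwise from above. Clicks every 0.898: 0 white tab at the pointer, then yellow, orange, red, green (3.590), blue, black; stops at -0.36 and 5.74. Starts in white, yellow or orange. Tab k (white 0, black 6) stands at angle value - 0.898 k from the stand's x. 1 to 2 N at a tab turns it; past half-way it drops into the next click, before that it springs back.
- wheel_centre (a point): Point on the wheel's axis, level with its top, 61 mm above the worktop (steel hub cap 5 mm higher). Wheel: white disc of 48 mm radius, underside 45 mm above the worktop, with seven even coloured tabs 14 mm wide, 16 mm thick, round-ended, reaching 68 mm from the axis; clockwise from above: white, yellow, orange, red, green, blue, black. Gaps between tabs are open, 36 mm wide at 58 mm radius.
- white_tab (a point): Middle of the top of the white tab of the wheel, 58 mm from the wheel's axis, 61 mm above the worktop.
- yellow_tab (a point): Middle of the top of the yellow tab of the wheel, 58 mm from the wheel's axis, 61 mm above the worktop.
- orange_tab (a point): Middle of the top of the orange tab of the wheel, 58 mm from the wheel's axis, 61 mm above the worktop.
- red_tab (a point): Middle of the top of the red tab of the wheel, 58 mm from the wheel's axis, 61 mm above the worktop.
- green_tab (a point): Middle of the top of the green tab of the wheel, 58 mm from the wheel's axis, 61 mm above the worktop.
- blue_tab (a point): Middle of the top of the blue tab of the wheel, 58 mm from the wheel's axis, 61 mm above the worktop.
- black_tab (a point): Middle of the top of the black tab of the wheel, 58 mm from the wheel's axis, 61 mm above the worktop.
- pointer_tip (a point): Tip of the black pointer on the stand, 56 mm from the wheel's axis; the pointer reaches over the wheel's rim at 74 to 78 mm height and points at the axis.
- ramekin: White porcelain ramekin, loose, 68 mm across, 37 mm high; origin at the centre of its underside.
- bell: Steel counter bell on a black ring, loose, 84 mm across, 58 mm high; origin at the centre of its underside.
- tape: Roll of brown kraft tape lying flat, loose, 81 mm across, 25 mm high; origin at the centre of its underside.

How it is judged:
By the outcome, as a careful person would: the job done as asked, in the order asked, and still so for the second after the job is handed in, with the robot touching nothing.
It also fails if it takes over 64 s, if anything falls off the work surface, if the arm or the gripper's body presses on something with over 40 N, if the wrist force passes 120 N, or if a joint passes its speed limit or range.

### The arm

A 6-joint arm with a two-finger parallel gripper is mounted at the origin on a cart in front of the work surface, level with it; the furniture and walls round the work are solid. World frame = base frame: x ahead of the robot, y to its left, z up, the work surface at z = 0. Lengths are in mm, angles in degrees, forces in N, time in s.
With the tool pointing down it reaches from about 300 to 750 mm from the base axis. Payload 8.5 kg.
Tool frame: the origin (TCP) lies at the very end of the fingers, on their centre line; the grasp point (between the pads) lies 19 mm behind it; z points along the fingers, y is the line along which they close (so a half turn about z gives the same grasp; the last joint's range is limited). The gripper opens to 85 mm and grips with 20 to 120 N. Pads are 22 mm wide; open, the fingers measure 114 mm over their backs; the gripper's body (76 mm by 85 mm) begins 54 mm behind the grasp point. The pads swing forward as they close: fully open they stand 13 mm farther back than shut.
Start: joints at [56.133, 21.807, 74.336, -0, 83.858, -12.336], TCP at [201.849, 511.603, 231.322] pointing down, gripper open.
Joint ranges: [-178.18, 178.18], [-50.72, 133.34], [12.68, 142.11], [-81.47, 261.47], [9.98, 163.14], [-165.26, 165.26]. Speed limits (degrees/s): [136.94, 136.94, 180, 180, 180, 180].

### API

Orientations are given as a 3x3 rotation matrix whose columns are the frame's x, y, z axes.
In Python, from station import bot gives the robot as it stands.
- The arm moves only by the shell command python3 -m creep 'ROWS' [FORCE]. ROWS is JSON, a list of rows, each a list of 3 entries, a list of its own where there are three numbers: the shift along the tool's x, y, z in m, then the turn about the tool's z in rad, then the opening, from -1 (shut) to 1 (fully open). In form: [[[x, y, z], twist, jaw], ...]. A call has 1 to 12 rows; each row shifts and turns the commanded pose from where the row before left it, along the tool's axes as they then stand; what a row does not reach is not made up. A row lasts 1/12 s, in which the tool goes at most 41.7 mm and 7.16 degrees, less where a joint would pass 70% of its speed; a pose out of reach is approached as far as the arm can. A call with a gripper value outside its range is refused whole. The fingers move at their own pace and stop on an object; FORCE is the grip in N (left out, the last holds). Time passes only in rows, so rows that do not move let the fingers close. It gives the time, the measured TCP pose, the force, the opening and the grip force at its end, in the units of the state.
- bot.state(): the state, without advancing time (a new reading comes with each control period).
- bot.camera(name): name is "scene" or "side" or "wrist"; returns a dict with "image" (384x512x3 uint8, red, green, blue), "vertical_fov" (degrees; the focal length in pixels is half the picture's height over the tangent of half this angle, whatever the lens; pixels are square), "cx", "cy" (the principal point, pixels), "dist" ([k1, k2, p1, p2, k3] as OpenCV has them; the pictures are not rectified), "eye" and "rotation" of the camera in the world. Camera axes: x right, y up, looking along -z (the intrinsics and any distortion apply to the point x, -y, -z); pixel columns grow to the right and rows downward; lengths in mm; the calibration is good to about 2 mm. A picture is of the moment at which its call begins. There is no depth.
- bot.close_job(): hands the job in; it is judged then, once.
The state is a dict: "time_s": time; "joint_positions": joint angles; "joint_vel": joint speeds; "tau": joint torques, N m; "eef_pos": TCP position; "eef_rot": TCP orientation; "force": force on the tool from outside, world axes, zero at the start; "torque": the same for the moment, N m; "width": finger opening in mm; "gripper_force": force on a finger pad.
Only numpy, scipy, OpenCV 4.12 (cv2) and the standard library are available. Lean on these libraries where they do the work, as an engineer would, in place of code of your own. Each camera call takes 0.05 s, during which the arm holds its last target. There are 200 camera calls.

## Working session

There is one attempt and no reset: what is moved stays moved. The work goes in short steps, Python scripts to look and compute and a shell command to move; the robot and the scene stay as the last step left them, time stands still between calls to the robot, and variables do not carry over. Pictures are saved under pics/ and viewed, at most 10 in all, crops included, and the job is handed in when it is done.

```bash
mkdir -p pics
cat > h.py <<'E'
import numpy as np, cv2
from station import bot
def snap(name,fn):
    c=bot.camera(name); cv2.imwrite('pics/'+fn,c['image'][:,:,::-1])
    np.savez('pics/'+fn+'.npz',**c); return c
def K(c):
    f=192/np.tan(np.radians(float(c['vertical_fov']))/2)
    return np.array([[f,0,float(c['cx'])],[0,f,float(c['cy'])],[0,0,1]])
F=np.diag([1,-1,-1])
def ray(c,pts,z):
    u=cv2.undistortPoints(np.array(pts,float).reshape(-1,1,2),K(c),np.array(c['dist'],float)).reshape(-1,2)
    d=(np.array(c['rotation'])@F@np.c_[u,np.ones(len(u))].T).T
    e=np.array(c['eye']); return e+d*((z-e[2])/d[:,2])[:,None]
def proj(c,P):
    R=(np.array(c['rotation'])@F).T; t=-R@np.array(c['eye'])
    return cv2.projectPoints(np.array(P,float).reshape(-1,1,3),cv2.Rodrigues(R)[0],t,K(c),np.array(c['dist'],float))[0].reshape(-1,2)
E
python3 - <<'E'
from h import *
a=snap('scene','s1.png');b=snap('side','d1.png')
i=np.hstack([cv2.imread('pics/s1.png'),cv2.imread('pics/d1.png')])
print(a['eye'],b['eye'],a['vertical_fov'],b['vertical_fov'])
s=bot.state();print(s['time_s'],s['eef_pos'],s['eef_rot'],s['width'])
E
```

```text
[ 165.3779872  1224.43939119  527.96832909] [ 530.63432901 1079.94640548  638.61709968] 50.21201717591094 50.70348560069139
0.1 [201.71534879 511.40820477 230.79082834] [[-9.30236639e-01  3.66959564e-01 -6.87942466e-04]
 [ 3.66960122e-01  9.30236073e-01 -1.05713064e-03]
 [ 2.52024699e-04 -1.23582911e-03 -9.99999205e-01]] 85.61310473263312
```

View pics/s1.png

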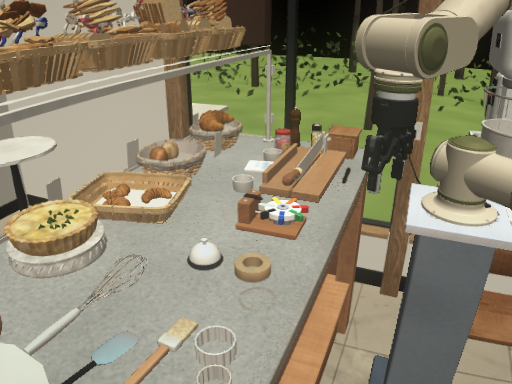

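View pics/d1.png

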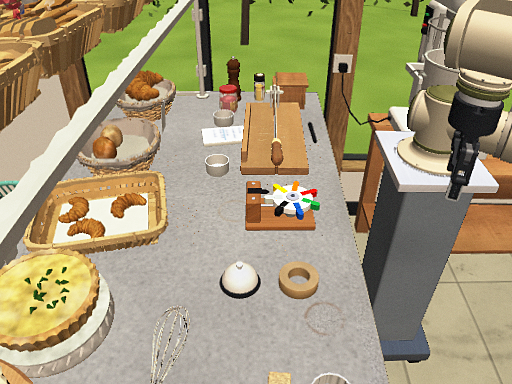

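The scene view shows the stand near (283,212) and the side view near (290,200), with its pointer towards the image left. I'll enlarge both.

Run:
```python
import cv2,numpy as np
a=cv2.imread('pics/d1.png')[165:240,230:330];b=cv2.imread('pics/s1.png')[180:245,225:325]
f=lambda i:cv2.resize(i,None,fx=4,fy=4,interpolation=cv2.INTER_CUBIC)
cv2.imwrite('pics/c1.png',np.vstack([f(a),f(b)]))
```

```text
(no output)
```

View pics/c1.png

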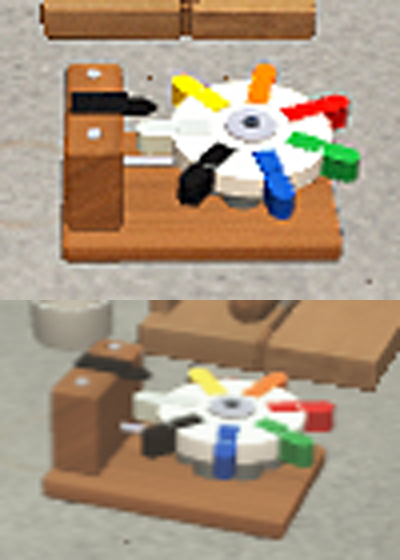

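Run:
```python
from h import *
d=np.load('pics/d1.png.npz');s=np.load('pics/s1.png.npz')
D=lambda p:[(x/4+230,y/4+165) for x,y in p]; S=lambda p:[(x/4+225,(y-300)/4+180) for x,y in p]
print(ray(d,D([(250,121)]),66),ray(s,S([(232,404)]),66))
print('tip',ray(d,D([(156,105)]),76),ray(s,S([(150,375)]),76))
print('base',ray(d,D([(64,233),(341,235)]),18),ray(s,S([(44,490),(290,527),(325,455)]),18))
print('tabs W Y O R G Bl K');
print(ray(d,D([(157,130),(200,90),(262,83),(320,108),(325,145),(272,175),(205,165)]),61).round())
```

```text
[[460.53131781 311.79087371  66.        ]] [[458.27484838 312.62518043  66.        ]]
tip [[516.28852944 310.75065733  76.        ]] [[515.81197248 311.28921962  76.        ]]
base [[569.16552803 359.66743643  18.        ]
 [406.75327353 358.02407499  18.        ]] [[559.95467421 384.6313723   18.        ]
 [399.53504114 370.06473748  18.        ]
 [405.62061094 268.8731112   18.        ]]
tabs W Y O R G Bl K
[[515. 315.  61.]
 [489. 274.  61.]
 [451. 266.  61.]
 [417. 291.  61.]
 [417. 328.  61.]
 [450. 356.  61.]
 [488. 348.  61.]]
```

White stands at the pointer (value ≈ 0), so four clicks are needed. The stand's x axis is about world x, with the hub at about (459.5, 312). I'll use the shut fingertip, enter the gap at 77° (between black and blue) and sweep 103° counter-clockwise, twice.

```bash
python3 -m creep '[[[-0.0252,-0.002,0],0,-1],[[-0.0252,-0.002,0],0,-1],[[-0.0252,-0.002,0],0,-1],[[-0.0252,-0.002,0],0,-1],[[-0.0252,-0.002,0],0,-1],[[-0.0252,-0.002,0],0,-1],[[-0.0252,-0.002,0],0,-1],[[-0.0252,-0.002,0],0,-1],[[-0.0252,-0.002,0],0,-1],[[-0.0252,-0.002,0],0,-1],[[-0.0252,-0.002,0],0,-1],[[-0.0252,-0.002,0],0,-1]]' 20
python3 -m creep '[[[0,0,0.02],-0.074,-1],[[0,0,0.02],-0.074,-1],[[0,0,0.02],0,-1],[[0,0,0.02],0,-1],[[0,0,0.02],0,-1],[[0,0,0],0,-1],[[0,0,0],0,-1],[[0,0,0],0,-1]]'
python3 - <<'E'
from h import *
w=snap('wrist','w1.png');d=snap('side','d2.png')
s=bot.state();print(s['eef_pos'],s['eef_rot'],s['width'],s['joint_positions'])
a=cv2.imread('pics/w1.png');b=cv2.imread('pics/d2.png')[100:240,220:340]
cv2.imwrite('pics/c2.png',np.hstack([cv2.resize(a,(512,384)),cv2.resize(b,(288,384),interpolation=2)]))
E
```

```text
time_s: 1.1
eef_pos: [475.3, 377.5, 230.9]
eef_rot: [[-0.93, 0.367, -0.001], [0.367, 0.93, -0.0], [0.001, -0.001, -1.0]]
force: [-0.0, 0.2, 0.6]
width: -0.1
gripper_force: 0.0
time_s: 1.77
eef_pos: [474.8, 378.6, 132.5]
eef_rot: [[-0.974, 0.226, 0.001], [0.226, 0.974, 0.001], [-0.001, 0.001, -1.0]]
force: [-0.2, 0.4, -0.3]
width: 0.5
gripper_force: 0.0
[474.84712792 378.61191903 132.78650142] [[-0.97418202  0.22575334  0.00219379]
 [ 0.22575619  0.97418316  0.0011472 ]
 [-0.00187817  0.00161285 -0.99999694]] 0.05735795027209636 [ 2.74106510e+01  3.21357009e+01  7.36645173e+01  5.04377617e-04
  7.40579390e+01 -4.95422014e+01]
```

View pics/c2.png

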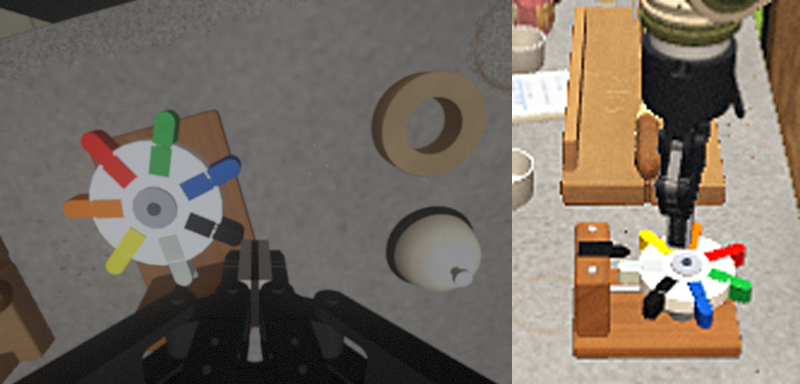

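Run:
```python
from h import *
w=np.load('pics/w1.png.npz')
print(ray(w,[(154,209)],66))
P=ray(w,[(183,263),(127,250),(92,209),(110,162),(163,144),(210,178),(214,230)],61);print(P.round(1))
c,r=[cv2.fitEllipse(P[:,:2].astype(np.float32))[i] for i in (0,1)];print('ellipse',c,r)
q=P[:,:2]-c;print(np.degrees(np.arctan2(q[:,1],q[:,0])),np.hypot(*q.T))
t=bot.state()['eef_pos'];print(proj(w,[t]),np.array(t[:2])-c)
```

```text
[[460.58929964 309.01483885  66.        ]]
[[508.9 314.1  61. ]
 [488.9 276.5  61. ]
 [452.1 263.5  61. ]
 [422.6 288.7  61. ]
 [419.1 327.8  61. ]
 [449.  352.1  61. ]
 [487.7 344.3  61. ]]
ellipse (461.5148010253906, 309.1576232910156) (89.05746459960938, 91.93399810791016)
[   5.99534113  -50.01407706 -101.66378936 -152.25513499  156.21090923
  106.21907249   53.33379393] [47.65670512 42.61533562 46.63867359 43.93546208 46.30627692 44.71439972
 43.84489128]
[[256.57022932 255.08763297]] [13.33232689 69.45429574]
```

The wrist view agrees to within 2 mm: gap centre at about 79°, tool at 78°. I'll descend into the gap.

```bash
python3 -m creep '[[[0,-0.0015,0.012],-0.02,-1],[[0,0,0.012],0,-1],[[0,0,0.012],0,-1],[[0,0,0.012],0,-1],[[0,0,0.012],0,-1],[[0,0,0.012],0,-1],[[0,0,0.012],0,-1],[[0,0,0],0,-1],[[0,0,0],0,-1]]'
python3 -m creep '[[[0.0041,-0.0001,0],-0.06,-1],[[0.0041,-0.0001,0],-0.06,-1],[[0.0041,-0.0001,0],-0.06,-1],[[0.0041,-0.0001,0],-0.06,-1],[[0,0,0],0,-1]]'
python3 - <<'E'
from h import *
s=bot.state();print(s['eef_pos'],s['force'])
d=snap('side','d3.png');w=snap('wrist','w3.png')
b=cv2.imread('pics/d3.png')[130:250,230:330]
cv2.imwrite('pics/c3.png',np.hstack([cv2.resize(cv2.imread('pics/w3.png'),(480,360)),cv2.resize(b,(300,360),interpolation=2)]))
E
```

```text
time_s: 2.62
eef_pos: [474.2, 377.0, 48.0]
eef_rot: [[-0.978, 0.206, 0.0], [0.206, 0.978, 0.0], [-0.0, 0.0, -1.0]]
force: [-0.1, -0.6, -0.1]
width: 0.1
gripper_force: 0.0
time_s: 3.03
eef_pos: [458.0, 378.8, 48.9]
eef_rot: [[-0.999, -0.035, 0.002], [-0.035, 0.999, 0.001], [-0.003, 0.001, -1.0]]
force: [1.2, 0.4, -0.0]
width: 0.1
gripper_force: 0.5
[458.02685175 378.82901244  48.93677553] [ 1.22349985  0.44311575 -0.02416037]
```

View pics/c3.png

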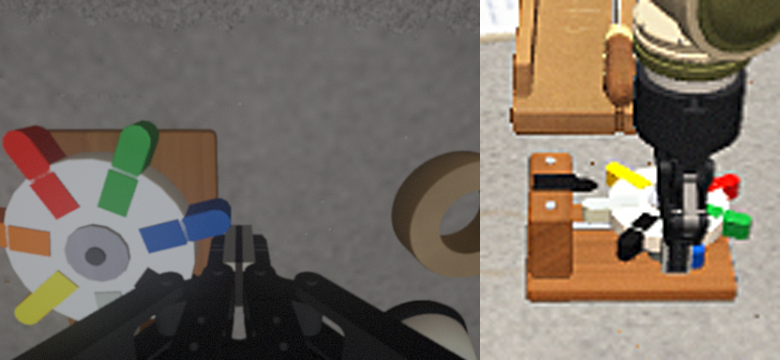

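The finger sits in the gap and presses on blue with about 1.2 N. I'll carry on round to one full click.

```bash
python3 -m creep '[[[0.0041,-0.0001,0],-0.06,-1],[[0.0041,-0.0001,0],-0.06,-1],[[0.0041,-0.0001,0],-0.06,-1],[[0.0041,-0.0001,0],-0.06,-1],[[0.0041,-0.0001,0],-0.06,-1],[[0.0041,-0.0001,0],-0.06,-1],[[0.0041,-0.0001,0],-0.06,-1],[[0.0041,-0.0001,0],-0.06,-1],[[0.0041,-0.0001,0],-0.06,-1],[[0.0041,-0.0001,0],-0.06,-1],[[0.0041,-0.0001,0],-0.06,-1],[[0,0,0],0,-1]]'
python3 - <<'E'
from h import *
s=bot.state();print(s['eef_pos'],s['force'],s['joint_positions'])
t=np.array(s['eef_pos'][:2])-[460.5,310.3];print(np.hypot(*t),np.degrees(np.arctan2(t[1],t[0])))
d=snap('side','d4.png');w=snap('wrist','w4.png')
b=cv2.imread('pics/d4.png')[130:250,230:330]
cv2.imwrite('pics/c4.png',np.hstack([cv2.resize(cv2.imread('pics/w4.png'),(480,360)),cv2.resize(b,(300,360),interpolation=2)]))
E
```

```text
time_s: 4.13
eef_pos: [416.0, 362.7, 47.8]
eef_rot: [[-0.77, -0.639, 0.0], [-0.639, 0.77, 0.0], [-0.0, 0.0, -1.0]]
force: [0.5, 1.0, -0.1]
width: 0.0
gripper_force: 0.0
[416.01218736 362.69209233  47.78102082] [ 0.53798804  1.01034838 -0.08883958] [ 2.87904006e+01  3.34474540e+01  8.84879834e+01  1.16770330e-03
  5.80630018e+01 -1.00894756e+02]
68.73206538819697 130.33565845604417
```

View pics/c4.png

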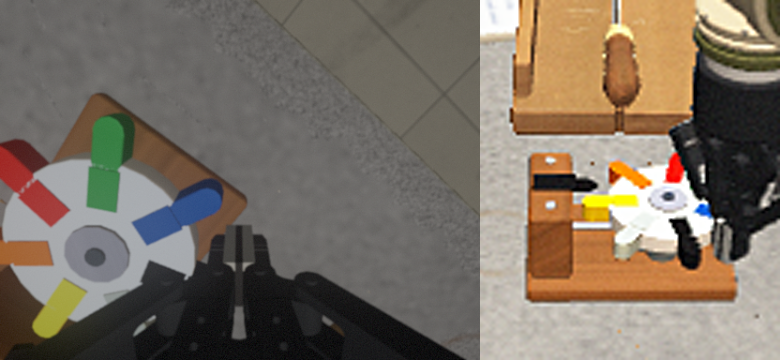

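Yellow is now at the pointer (about (605,205)) and the stand has not moved. Next, the second click.

```bash
python3 -m creep '[[[0.0041,-0.0001,0],-0.06,-1],[[0.0041,-0.0001,0],-0.06,-1],[[0.0041,-0.0001,0],-0.06,-1],[[0.0041,-0.0001,0],-0.06,-1],[[0.0041,-0.0001,0],-0.06,-1],[[0.0041,-0.0001,0],-0.06,-1],[[0.0041,-0.0001,0],-0.06,-1]]'
python3 -m creep '[[[0.0041,-0.0001,0],-0.06,-1],[[0.0041,-0.0001,0],-0.06,-1],[[0.0041,-0.0001,0],-0.06,-1],[[0.0041,-0.0001,0],-0.06,-1],[[0.0041,-0.0001,0],-0.06,-1],[[0.0041,-0.0001,0],-0.06,-1],[[0.0041,-0.0001,0],-0.06,-1],[[0,0,0],0,-1],[[0,0,0],0,-1]]'
python3 - <<'E'
from h import *
s=bot.state();print(s['eef_pos'],s['force'],s['joint_positions'])
t=np.array(s['eef_pos'][:2])-[460.5,310.3];print(np.hypot(*t),np.degrees(np.arctan2(t[1],t[0])))
d=snap('side','d5.png')
b=cv2.imread('pics/d5.png')[130:250,230:330]
cv2.imwrite('pics/c5.png',cv2.resize(b,(400,480),interpolation=2))
E
```

```text
time_s: 4.82
eef_pos: [398.8, 340.9, 47.6]
eef_rot: [[-0.443, -0.897, 0.001], [-0.897, 0.443, 0.001], [-0.001, -0.0, -1.0]]
force: [-0.4, 2.1, -0.1]
width: -0.1
gripper_force: 0.7
time_s: 5.57
eef_pos: [391.6, 313.2, 47.5]
eef_rot: [[-0.042, -0.999, 0.0], [-0.999, 0.042, 0.0], [-0.0, -0.0, -1.0]]
force: [1.0, 0.4, 0.5]
width: -0.1
gripper_force: 0.0
[391.64853778 313.18005413  47.50369514] [1.04254937 0.38170898 0.51112571] [ 2.50955650e+01  2.97534714e+01  9.67280215e+01  1.86524701e-03
  5.34873804e+01 -1.52484421e+02]
68.91167217079023 177.60471604393572
```

View pics/c5.png

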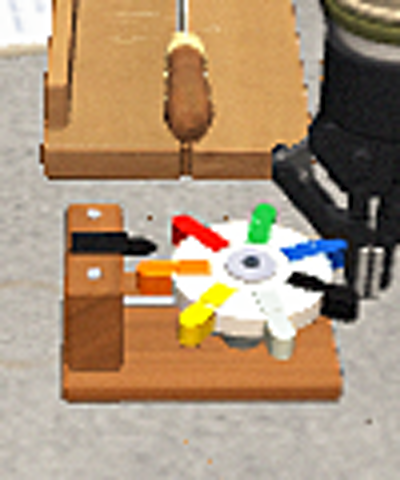

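Orange is at the pointer. I'll lift, rewind the wrist and come back to the 78° gap.

```bash
python3 -m creep '[[[0,0,-0.015],0,-1],[[0,0,-0.015],0,-1],[[0,0,-0.015],0,-1],[[0,0,-0.015],0,-1],[[-0.0168,-0.0199,0],0,-1],[[-0.0168,-0.0199,0],0,-1],[[-0.0168,-0.0199,0],0,-1],[[-0.0168,-0.0199,0],0,-1],[[0,0,0],0.116,-1],[[0,0,0],0.116,-1],[[0,0,0],0.116,-1],[[0,0,0],0.116,-1]]'
python3 -m creep '[[[0,0,0],0.116,-1],[[0,0,0],0.116,-1],[[0,0,0],0.116,-1],[[0,0,0],0.116,-1],[[0,0,0],0.116,-1],[[0,0,0],0.116,-1],[[0,0,0],0.116,-1],[[0,0,0],0.116,-1],[[0,0,0],0.116,-1],[[0,0,0],0.116,-1],[[0,0,0],0.116,-1],[[0,0,0],0,-1]]'
python3 - <<'E'
from h import *
s=bot.state();print(s['eef_pos'],s['force'],np.degrees(np.arctan2(s['eef_rot'][1][1],s['eef_rot'][0][1])))
w=snap('wrist','w6.png');d=snap('side','d6.png')
b=cv2.imread('pics/d6.png')[130:250,230:330]
cv2.imwrite('pics/c6.png',np.hstack([cv2.resize(cv2.imread('pics/w6.png'),(480,360)),cv2.resize(b,(300,360),interpolation=2)]))
E
```

```text
time_s: 6.62
eef_pos: [473.4, 377.5, 107.1]
eef_rot: [[-0.489, -0.872, -0.0], [-0.872, 0.489, -0.0], [0.0, 0.0, -1.0]]
force: [0.1, -0.0, -0.2]
width: 0.2
gripper_force: 0.0
time_s: 7.62
eef_pos: [473.4, 377.4, 107.3]
eef_rot: [[-0.977, 0.212, -0.0], [0.212, 0.977, 0.0], [0.0, 0.0, -1.0]]
force: [0.4, -0.2, 0.0]
width: 0.2
gripper_force: 0.0
[473.38769815 377.40045381 107.27711495] [ 0.38976825 -0.19747279  0.02160977] 77.74775641510423
```

View pics/c6.png

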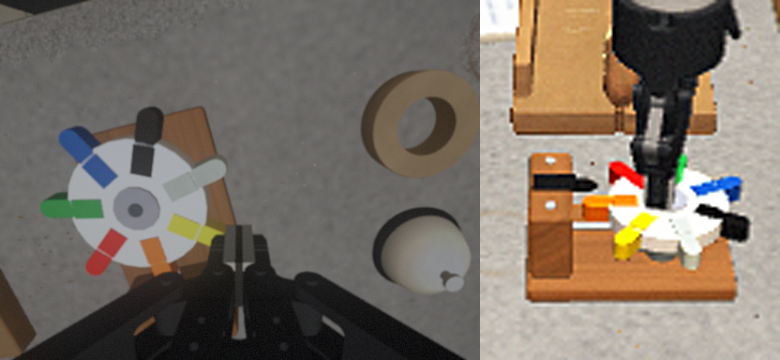

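The geometry matches the first time: white ahead of the finger, yellow behind. I'll descend and do the third click.

```bash
python3 -m creep '[[[0,0,0.012],0,-1],[[0,0,0.012],0,-1],[[0,0,0.012],0,-1],[[0,0,0.012],0,-1],[[0,0,0.012],0,-1],[[0,0,0],0,-1],[[0,0,0],0,-1],[[0.0041,-0.0001,0],-0.06,-1],[[0.0041,-0.0001,0],-0.06,-1],[[0.0041,-0.0001,0],-0.06,-1],[[0.0041,-0.0001,0],-0.06,-1]]' && python3 -m creep '[[[0.0041,-0.0001,0],-0.06,-1],[[0.0041,-0.0001,0],-0.06,-1],[[0.0041,-0.0001,0],-0.06,-1],[[0.0041,-0.0001,0],-0.06,-1],[[0.0041,-0.0001,0],-0.06,-1],[[0.0041,-0.0001,0],-0.06,-1],[[0.0041,-0.0001,0],-0.06,-1],[[0.0041,-0.0001,0],-0.06,-1],[[0.0041,-0.0001,0],-0.06,-1],[[0.0041,-0.0001,0],-0.06,-1],[[0.0041,-0.0001,0],-0.06,-1],[[0,0,0],0,-1]]'
python3 - <<'E'
from h import *
d=snap('side','d7.png')
b=cv2.imread('pics/d7.png')[130:250,230:330]
cv2.imwrite('pics/c7.png',cv2.resize(b,(400,480),interpolation=2))
E
```

```text
time_s: 8.63
eef_pos: [457.7, 379.1, 48.6]
eef_rot: [[-0.999, -0.036, 0.002], [-0.036, 0.999, 0.001], [-0.002, 0.001, -1.0]]
force: [1.7, 0.7, 0.5]
width: 0.3
gripper_force: 0.7
time_s: 9.63
eef_pos: [415.4, 363.2, 48.4]
eef_rot: [[-0.768, -0.641, 0.001], [-0.641, 0.768, 0.001], [-0.001, -0.0, -1.0]]
force: [-0.1, -0.2, -0.7]
width: 0.2
gripper_force: 0.0
```

View pics/c7.png

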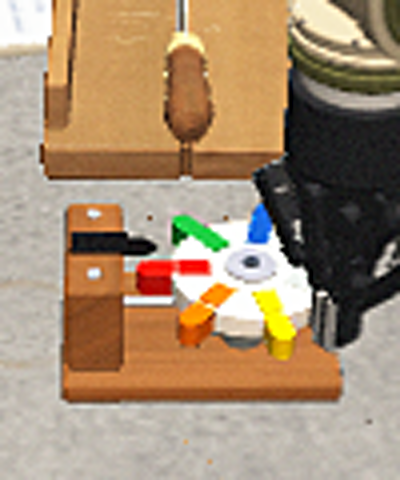

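Red is at the pointer. Now the last click, after which I lift straight out.

```bash
python3 -m creep '[[[0.0041,-0.0001,0],-0.06,-1],[[0.0041,-0.0001,0],-0.06,-1],[[0.0041,-0.0001,0],-0.06,-1],[[0.0041,-0.0001,0],-0.06,-1],[[0.0041,-0.0001,0],-0.06,-1],[[0.0041,-0.0001,0],-0.06,-1],[[0.0041,-0.0001,0],-0.06,-1]]' && python3 -m creep '[[[0.0041,-0.0001,0],-0.06,-1],[[0.0041,-0.0001,0],-0.06,-1],[[0.0041,-0.0001,0],-0.06,-1],[[0.0041,-0.0001,0],-0.06,-1],[[0.0041,-0.0001,0],-0.06,-1],[[0.0041,-0.0001,0],-0.06,-1],[[0.0041,-0.0001,0],-0.06,-1],[[0,0,0],0,-1],[[0,0,0],0,-1]]' && python3 -m creep '[[[0,0,-0.01],0,-1],[[0,0,-0.015],0,-1],[[0,0,-0.02],0,-1],[[0,0,-0.03],0,-1],[[0,0,-0.03],0,-1],[[0,0,-0.02],0,-1],[[0,0,0],0,-1],[[0,0,0],0,-1],[[0,0,0],0,-1]]'
python3 - <<'E'
from h import *
d=snap('side','d8.png')
b=cv2.imread('pics/d8.png')[130:310,200:340]
cv2.imwrite('pics/c8.png',cv2.resize(b,None,fx=3.3,fy=3.3,interpolation=2))
E
```

```text
time_s: 10.27
eef_pos: [398.2, 341.4, 47.9]
eef_rot: [[-0.441, -0.897, 0.001], [-0.897, 0.441, 0.001], [-0.002, -0.001, -1.0]]
force: [-1.3, 2.3, 0.8]
width: -0.0
gripper_force: 0.8
time_s: 11.02
eef_pos: [391.1, 313.5, 47.8]
eef_rot: [[-0.042, -0.999, 0.001], [-0.999, 0.042, 0.0], [-0.001, -0.001, -1.0]]
force: [0.1, -0.4, 0.6]
width: -0.5
gripper_force: 0.0
time_s: 11.77
eef_pos: [390.3, 313.3, 171.7]
eef_rot: [[-0.04, -0.999, -0.001], [-0.999, 0.04, -0.0], [0.0, 0.001, -1.0]]
force: [0.6, 0.8, -0.1]
width: 0.1
gripper_force: 0.0
```

View pics/c8.png

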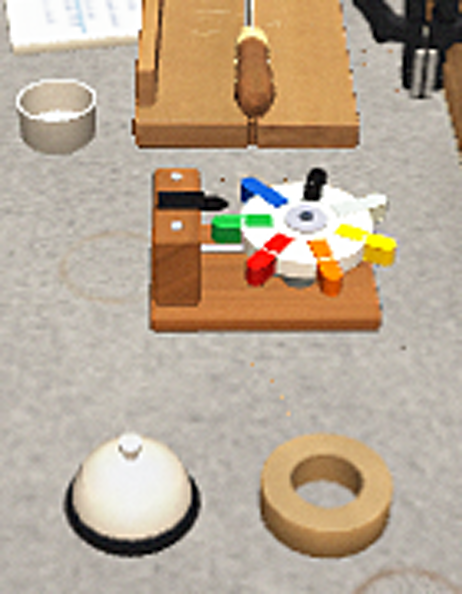

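Green stands at the pointer (about (240,225)), the other objects are where they were, and the gripper is clear.

```bash
python3 -c "from station import bot; print(bot.close_job())"
```

```text
the job is handed in; nothing more can be done
None
```

The green tab is clicked in at the pointer, turned four clicks counter-clockwise from white with a shut fingertip; the stand, ramekin, bell and tape look unmoved in the camera view, and the job is handed in.

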